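Set the fence of a cutting guide against its setting stop and clamp it

TASK

Slide the aluminium fence of the cutting guide along its slots towards the setting stop until it bears on the stop's rubber tip, and press it home with a light, steady push of about 8 N on the tip (less than 5 N does not seat it, more than 12 N would spoil the setting). Then swing the clamp lever clockwise as far as it goes, so that the fence stays locked with its face still bearing on the rubber tip. Leave the box cutter, the rubber stamp and the calculator where they are.

Things in the scene. Friction and masses are not known exactly. Their poses are not given: they have to be found in the camera images.
- guide_plate: Grey painted base plate 170 x 260 x 8 mm (its x, y, z), fixed to the counter. Origin: centre of its underside, on the counter; z up. The fence slides along the plate's y axis; +y leads to the setting stop.
- fence: Aluminium upright plate 120 (x) x 10 (y) x 70 (z) mm on a flat slotted foot reaching 112 mm back (-y). Axes as the guide plate's. Origin: under the middle of the upright, 8.5 mm above the counter; front face 5 mm towards +y. Slides along y only, 66 mm in all; starts within 8 mm of its rear end and meets the tip 6 to 62 mm further on. Clamp loose: a steady 5 N moves it; it stays where left.
- fence_top (a point): Middle of the fence's top edge, 78.5 mm above the counter. The upper 35 mm of the upright plate are free on both sides for fingers that close along y.
- setting_stop: Dark steel block 40 (x) x 30 (y) x 30 (z) mm, fixed on the plate, axes as the plate's. Origin: centre of its underside. 18 mm above that, a spindle with a rubber tip 18 mm wide sticks out of its -y face (15 mm from the origin) towards the fence. How far (6 to 46 mm) differs each time and is not measured: find it by touch. The tip yields on a spring of 5 N per mm.
- clamp_lever (a joint): Angle of the clamp lever in rad: 0 = loose, lever pointing along the plate's -y; it grows as the lever swings clockwise seen from above, towards the plate's -x; 1.4 = tight, where it meets its end. It stays where it is left; moving its handle takes 2 to 6 N. Starts between 0 and 0.2.
- lever_top (a point): Top centre of the lever's upright black handle, a round post 13 mm across (16 mm at the head) and about 60 mm tall, standing 60 mm from the lever's pivot; its top is 85.5 mm above the counter, its lower end joins a steel arm whose top is 30 mm above the counter. Moves with the lever.
- lever_pivot (a point): Point on the vertical axis of the clamp lever, 85.5 mm above the counter, level with point lever_top.
- box_cutter: Yellow box cutter 20 x 130 x 14 mm lying beside the plate. Origin: centre of its underside.
- rubber_stamp: Wooden rubber stamp with a round handle, 25 x 44 x 73 mm, standing beside the plate. Origin: centre of its underside.
- calculator: Dark pocket calculator 118 x 69 x 13 mm lying beside the plate. Origin: centre of its underside.

How it is judged:
On the way, in this order (a step that is already met when the one before it is completed fails the run):
1. with the clamp still loose, the fence is pressed home on the stop's rubber tip with more than 4 N (contact force between fence and setting_stop above 4 N and value of joint clamp_lever below 0.5 rad), for 0.3 s.
2. the clamp lever is swung to tight while the fence stays on the tip (value of joint clamp_lever above 1.25 rad and contact force between fence and setting_stop above 1 N), for 0.2 s.
At the end, for the whole second after the job is handed in: The clamp lever is tight (beyond 1.25 of 1.4 rad) and the fence is at rest, still bearing on the rubber tip of the setting stop with more than 1 N (all of step 2 and linear speed of fence below 0.005 m/s); the robot touches nothing.
It fails at once if the fence presses on the stop's tip with more than 12 N (contact force between fence and setting_stop above 12 N).
It fails at once if the box cutter is moved more than 15 mm (distance of box_cutter from where it was at the start of the episode above 0.015 m).
It fails at once if the rubber stamp is moved more than 15 mm (distance of rubber_stamp from where it was at the start of the episode above 0.015 m).
It fails at once if the calculator is moved more than 15 mm (distance of calculator from where it was at the start of the episode above 0.015 m).
It also fails if it takes over 64 s, if anything falls off the work surface, if the arm or the gripper's body presses on something with over 40 N, if the wrist force passes 120 N, or if a joint passes its speed limit or range.

ROBOT

A 6-joint arm with a two-finger parallel gripper is mounted at the origin on a cart in front of the work surface, level with it; the furniture and walls round the work are solid. World frame = base frame: x ahead of the robot, y to its left, z up, the work surface at z = 0. Lengths are in m, angles in rad, forces in N, time in s.
With the tool pointing down it reaches from about 0.35 to 0.975 m from the base axis. Payload 4.9 kg.
Tool frame: the origin (TCP) lies on the mounting face of the last link; the fingertips stand 173 mm ahead of it and the grasp point (between the pads) lies ctrl.pinch_z ahead of it (ctrl.pinch_z is the distance from the TCP to the grasp point, in m); z points along the fingers, y is the line along which they close (so a half turn about z gives the same grasp; the last joint's range is limited). The gripper opens to 85 mm and grips with 20 to 120 N. Pads are 22 mm wide; open, the fingers measure 114 mm over their backs; the gripper's body (76 mm by 85 mm) begins 54 mm behind the grasp point. The pads swing forward as they close: fully open they stand 13 mm farther back than shut.
Start: joints at [1.137, 0.053, 1.613, -0, 1.476, -0.119], TCP at [0.194, 0.594, 0.405] pointing down, gripper open.
Joint ranges: [-3.01, 3.01], [-1.01, 2.22], [0.06, 2.58], [-1.02, 4.17], [0.09, 2.62], [-3.14, 3.14]. Speed limits (rad/s): [2.57, 2.57, 3.14, 3.14, 3.14, 3.14].

INTERFACE

Orientations are given as a rotation vector (axis times angle).
In Python, from station import telemetry, eyes, ctrl gives the robot as it stands.
- The arm moves only by the tool apply_moves, never from a script. Its argument "plan" is a list of rows, each a list of 5 numbers: the finger opening in m, from 0 to 0.0854, then the shift along the tool's x, y, z in m, then the turn about the tool's z in rad. In form: [[jaw, x, y, z, roll], ...]. A call has 1 to 12 rows; each row is the pose to reach, as a shift and turn from the pose commanded when the call began, along the tool's axes at that moment; what a row does not reach only later rows make up. A row lasts 1/12 s, in which the tool goes at most 41.7 mm and 7.16 degrees, less where a joint would pass 70% of its speed; a pose out of reach is approached as far as the arm can. A call with a gripper value outside its range is refused whole. The fingers move at their own pace and stop on an object; "newtons" is the grip in N (left out, the last holds). Time passes only in rows, so rows that repeat a pose let the fingers close. It gives the time, the measured TCP pose, the force, the opening and the grip force at its end, in the units of the state.
- telemetry.get_obs(): the state, without advancing time (a new reading comes with each control period).
- eyes.get_image(name): name is "scene" or "top" or "wrist"; returns a dict with "img" (480x640x3 uint8, blue, green, red), "range_z" (480x640 float32, m along the optical axis (not along the pixel's ray), 0 where there is no reading), "K" (3x3 intrinsics, pixels), "pose" (4x4, takes a point from camera to world coordinates); the wrist camera has in their place "hand_eye" (4x4, takes a point from camera to tool coordinates, whose origin is the TCP and whose axes are the flange's). Camera axes: x right, y down, z forward; pixel columns grow to the right and rows downward; lengths in m; the calibration is good to about 2 mm. A picture is of the moment at which its call begins: read the wrist's pose just before it.
- ctrl.finish_job(): hands the job in; it is judged then, once.
Trained networks look in a picture, given as the dict that the camera call returned (one of the last four; its "shot" number tells which), for a name from the list of things; names that differ only in an ending like _2 or _b are one class to them, and where a whole thing is asked for, a point or a joint stands for the part that bears it (a point fixed in the world has none). Each returns a list of dicts, best first, with "confidence" (0 to 1); they miss things now and then, are a little off and sometimes report something else, mostly with a low value. They report only what shows in the picture. A call takes as long as a camera call.
- eyes.search_frame(thing, picture): "box" ([left, top, right, bottom] in pixels, round what is visible of it).
- eyes.outline_of(thing, picture): "region" (480x640 bool, what is visible of it) and "box" ([left, top, right, bottom] in pixels, round what is visible of it).
- eyes.tip_of(thing, picture): "point" ([column, row] in pixels: a listed point, or the origin of a listed thing).
The state is a dict: "t": time; "q": joint angles; "dq": joint speeds; "effort": joint torques, N m; "tool_pos": TCP position; "tool_rot": TCP orientation; "contact_force": force on the tool from outside, world axes, zero at the start; "wrist_torque": the same for the moment, N m; "opening": finger opening in m; "grip_force": force on a finger pad.
Only numpy, scipy, OpenCV 4.12 (cv2) and the standard library are available. Lean on these libraries where they do the work, as an engineer would, in place of code of your own. Each camera call takes 0.05 s, during which the arm holds its last target. There are 200 camera calls.

## Working session

There is one attempt and no reset: what is moved stays moved. The work goes in short steps, Python scripts to look and compute and a tool call to move; the robot and the scene stay as the last step left them, time stands still between calls to the robot, and variables do not carry over. Pictures are saved under pics/ and viewed, at most 10 in all, crops included, and the job is handed in when it is done.

Besides the shell and the picture viewer there is one more tool, called after "Emit:" as a command line: name --pt "numbers of a row" for each row, then --argument value for the rest. apply_moves: Moves the arm, as the interface text tells. Its arguments: {"type":"object","properties":{"plan":{"type":"array","items":{"type":"array","items":{"type":"number"}}},"newtons":{"type":"number"}},"required":["plan"]}

```bash
mkdir -p pics; cat > h.py <<'E'
import numpy as np, cv2
from scipy.spatial.transform import Rotation as R
from station import telemetry, eyes, ctrl
def T_tool():
    o=telemetry.get_obs(); T=np.eye(4); T[:3,:3]=R.from_rotvec(o["tool_rot"]).as_matrix(); T[:3,3]=o["tool_pos"]; return T
def cam(name):
    T=T_tool(); p=eyes.get_image(name)
    p["W"]=p["pose"] if name!="wrist" else T@p["hand_eye"]; return p
def on_plane(p,uv,z):
    d=p["W"][:3,:3]@np.linalg.inv(p["K"])@[uv[0],uv[1],1]; c=p["W"][:3,3]
    return c+d*(z-c[2])/d[2]
def cloud(p):
    v,u=np.mgrid[:480,:640]; z=p["range_z"]
    P=np.stack([u*z,v*z,z],-1)@np.linalg.inv(p["K"]).T
    return P@p["W"][:3,:3].T+p["W"][:3,3]
PTS={"fence_top":.0785,"lever_top":.0855,"lever_pivot":.0855,"guide_plate":0,"setting_stop":.008,"fence":.0085,"box_cutter":0,"rubber_stamp":0,"calculator":0}
E
python3 - <<'E'
from h import *
np.set_printoptions(precision=4,suppress=True)
o=telemetry.get_obs(); print(o, ctrl.pinch_z); print(T_tool())
for n in ["top","scene","wrist"]:
    p=cam(n); cv2.imwrite(f"pics/{n}0.png",p["img"])
    for k,z in PTS.items():
        r=eyes.tip_of(k,p)
        if r: print(n,k,round(r[0]["confidence"],2),np.round(r[0]["point"]),on_plane(p,r[0]["point"],z))
E
```

```text
{'t': 0.0, 'q': array([ 1.137 ,  0.0533,  1.6143, -0.    ,  1.476 , -0.119 ]), 'dq': array([ 0.0006, -0.0014, -0.001 , -0.0001,  0.0005, -0.0017]), 'effort': array([  0.0015, -39.367 , -37.0186,   0.0001,   0.0066,   0.    ]), 'tool_pos': array([0.1934, 0.594 , 0.4035]), 'tool_rot': array([-0.4924, -3.1022,  0.0031]), 'contact_force': array([-0.5807, -0.221 , -0.0749]), 'wrist_torque': array([ 0.0671, -0.02  , -0.0203]), 'grip_force': 0.0, 'opening': 0.08524730596739157} 0.1547
[[-0.9509  0.3096 -0.0008  0.1934]
 [ 0.3096  0.9509 -0.0018  0.594 ]
 [ 0.0002 -0.002  -1.      0.4035]
 [ 0.      0.      0.      1.    ]]
top fence_top 0.88 [291. 250.] [ 0.5396 -0.1502  0.0785]
top lever_top 0.51 [339. 287.] [ 0.4756 -0.2309  0.0855]
top lever_pivot 0.66 [303. 271.] [ 0.5037 -0.1713  0.0855]
top guide_plate 0.58 [293. 251.] [ 0.5484 -0.1476  0.    ]
top setting_stop 0.94 [247. 253.] [ 0.5448 -0.063   0.008 ]
top fence 0.71 [294. 251.] [ 0.5475 -0.15    0.0085]
top box_cutter 0.97 [327. 202.] [ 0.6397 -0.2108  0.    ]
top rubber_stamp 0.9 [278. 179.] [ 0.6858 -0.1188  0.    ]
top calculator 0.57 [392. 275.] [ 0.5022 -0.3287  0.    ]
scene fence_top 0.82 [278. 244.] [ 0.5465 -0.1537  0.0785]
scene lever_top 0.63 [282. 276.] [ 0.4746 -0.2252  0.0855]
scene lever_pivot 0.87 [270. 258.] [ 0.4994 -0.1764  0.0855]
scene guide_plate 0.73 [274. 277.] [ 0.539  -0.1436  0.    ]
scene setting_stop 0.58 [245. 259.] [ 0.5382 -0.0685  0.008 ]
scene fence 0.94 [275. 275.] [ 0.5371 -0.1485  0.0085]
scene box_cutter 0.7 [339. 263.] [ 0.6539 -0.2174  0.    ]
scene rubber_stamp 0.61 [310. 237.] [ 0.6896 -0.1125  0.    ]
```

View pics/top0.png

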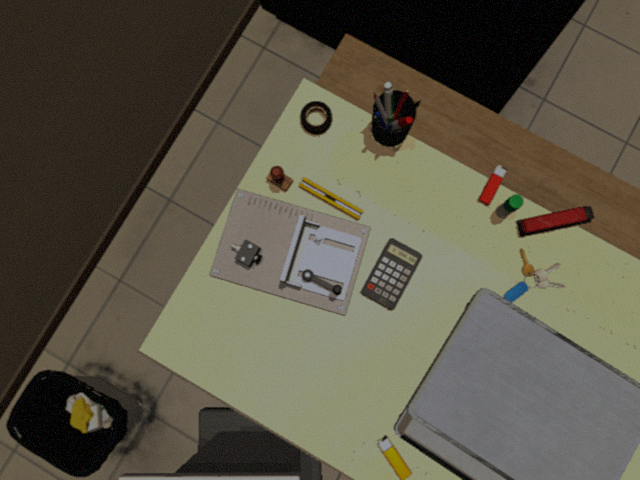

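View pics/scene0.png

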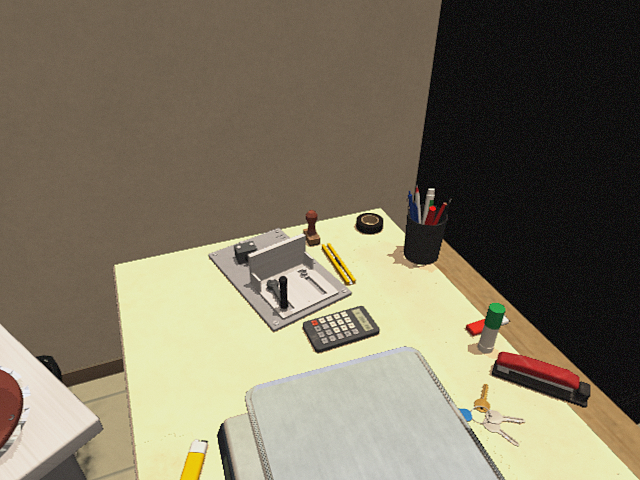

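The top view shows the plate with its corners near (238,190), (370,228), (347,314) and (211,278). The stop is at (247,253), the fence at (293,250), the lever handle at (337,290), the calculator at (392,273), the cutter at (330,198) and the stamp at (279,179). The scene view agrees with this layout. Next I'll work out the plate's yaw and a viewpoint for the wrist camera.

```bash
python3 - <<'E'
from h import *
np.set_printoptions(precision=4,suppress=True)
p=cam("top")
C=np.array([on_plane(p,c,.008)[:2] for c in [(238,190),(370,228),(347,314),(211,278)]]);print(C)
m=C.mean(0); a=(C[0]-C[1])+(C[3]-C[2]); th=np.arctan2(a[1],a[0]); print(m,"y-axis ang",th, np.linalg.norm(C-np.roll(C,1,0),axis=1))
p=cam("wrist"); print(p["hand_eye"],p["K"])
T=T_tool()
# want TCP over (m) at z .40 : shift in tool axes
print("shift", T[:3,:3].T@(np.r_[m,.42]-T[:3,3]))
# roll so that tool y is along plate y 
ty=T[:2,1]; d=th-np.arctan2(ty[1],ty[0]); print("world yaw change",d,"roll (tool z down) =",-d)
E
```

```text
[[ 0.6625 -0.0445]
 [ 0.5892 -0.2898]
 [ 0.4319 -0.246 ]
 [ 0.4984  0.0019]]
[ 0.5455 -0.1446] y-axis ang 1.2946198121910286 [0.1705 0.256  0.1632 0.2567]
[[ 0.002  -0.9551 -0.2961  0.0753]
 [ 1.      0.0015  0.0019 -0.0003]
 [-0.0014 -0.2961  0.9551  0.0304]
 [ 0.      0.      0.      1.    ]] [[401.1849   0.     319.1621]
 [  0.     401.1849 245.2146]
 [  0.       0.       1.    ]]
shift [-0.5635 -0.5936 -0.0153]
world yaw change 0.038606732182244974 roll (tool z down) = -0.038606732182244974
```

Emit:
apply_moves --pt "0.085 -0.5635 -0.5936 0 -0.038" --pt "0.085 -0.5635 -0.5936 0 -0.038" --pt "0.085 -0.5635 -0.5936 0 -0.038" --pt "0.085 -0.5635 -0.5936 0 -0.038" --pt "0.085 -0.5635 -0.5936 0 -0.038" --pt "0.085 -0.5635 -0.5936 0 -0.038" --pt "0.085 -0.5635 -0.5936 0 -0.038" --pt "0.085 -0.5635 -0.5936 0 -0.038" --pt "0.085 -0.5635 -0.5936 0 -0.038" --pt "0.085 -0.5635 -0.5936 0 -0.038" --pt "0.085 -0.5635 -0.5936 0 -0.038" --pt "0.085 -0.5635 -0.5936 0 -0.038"

```text
t: 2.6
tool_pos: [0.4087, 0.1409, 0.4052]
tool_rot: [0.433, 3.11, 0.001]
contact_force: [0.5, 1.4, -0.0]
opening: 0.0849
grip_force: 0.0
```

```bash
python3 - <<'E'
from h import *
T=T_tool(); print(T.round(4)); print(T[:3,:3].T@(np.array([.5455,-.1446,.40])-T[:3,3]))
E
```

```text
[[-9.620e-01  2.732e-01  1.500e-03  4.087e-01]
 [ 2.732e-01  9.620e-01  3.000e-04  1.409e-01]
 [-1.400e-03  7.000e-04 -1.000e+00  4.052e-01]
 [ 0.000e+00  0.000e+00  0.000e+00  1.000e+00]]
[-0.20954663 -0.23728641  0.00529824]
```

Emit:
apply_moves --pt "0.085 -0.204 -0.228 0.005 0" --pt "0.085 -0.204 -0.228 0.005 0" --pt "0.085 -0.204 -0.228 0.005 0" --pt "0.085 -0.204 -0.228 0.005 0" --pt "0.085 -0.204 -0.228 0.005 0" --pt "0.085 -0.204 -0.228 0.005 0" --pt "0.085 -0.204 -0.228 0.005 0" --pt "0.085 -0.204 -0.228 0.005 0" --pt "0.085 -0.204 -0.228 0.005 0" --pt "0.085 -0.204 -0.228 0.005 0" --pt "0.085 -0.204 -0.228 0.005 0"

```text
t: 3.52
tool_pos: [0.5422, -0.1312, 0.3996]
tool_rot: [-0.432, -3.111, -0.001]
contact_force: [0.4, 0.6, 1.2]
opening: 0.0848
grip_force: 0.0
```

```bash
python3 - <<'E'
from h import *
np.set_printoptions(precision=4,suppress=True)
p=cam("wrist"); cv2.imwrite("pics/w1.png",p["img"]); T=T_tool(); print(T)
for k,z in PTS.items():
    r=eyes.tip_of(k,p)
    if r: print(k,round(r[0]["confidence"],2),np.round(r[0]["point"]),on_plane(p,r[0]["point"],z))
P=cloud(p); ok=p["range_z"]>0
def rep(name,k,lo,hi):
    r=eyes.outline_of(k,p)
    if not r: print(name,"none"); return
    m=r[0]["region"]&ok&(P[...,2]>lo)&(P[...,2]<hi); q=P[m][:,:2].astype(np.float32)
    if len(q)<15: print(name,len(q)); return
    (c,s,a)=cv2.minAreaRect(q); print(name,len(q),"c",np.array(c),"size",np.array(s),"ang",a,"med z",np.median(P[m][:,2]))
rep("fence top","fence",.070,.090); rep("plate","guide_plate",.001,.013); rep("handle","lever_top",.075,.095); rep("stop","setting_stop",.030,.046)
E
```

```text
[[-0.9624  0.2718 -0.0001  0.5421]
 [ 0.2718  0.9624  0.0005 -0.1308]
 [ 0.0002  0.0004 -1.      0.3997]
 [ 0.      0.      0.      1.    ]]
fence_top 0.89 [293. 236.] [ 0.5439 -0.1516  0.0785]
lever_top 0.89 [158. 176.] [ 0.4745 -0.2294  0.0855]
lever_pivot 0.88 [242. 189.] [ 0.4991 -0.1752  0.0855]
guide_plate 0.64 [307. 213.] [ 0.5466 -0.1433  0.    ]
setting_stop 0.66 [386. 191.] [ 0.5445 -0.0688  0.008 ]
fence 0.84 [302. 217.] [ 0.5469 -0.1488  0.0085]
box_cutter 0.71 [267. 324.] [ 0.6461 -0.2156 -0.    ]
rubber_stamp 0.92 [367. 328.] [ 0.6792 -0.1182  0.    ]
calculator 0.98 [104. 227.] [ 0.5071 -0.333   0.    ]
fence top 2067 c [ 0.5448 -0.15  ] size [0.0099 0.1195] ang 73.56771850585938 med z 0.07885353588278432
plate none
handle 0
stop 2103 c [ 0.542  -0.0659] size [0.0491 0.0475] ang 19.729827880859375 med z 0.038290405416346374
```

View pics/w1.png

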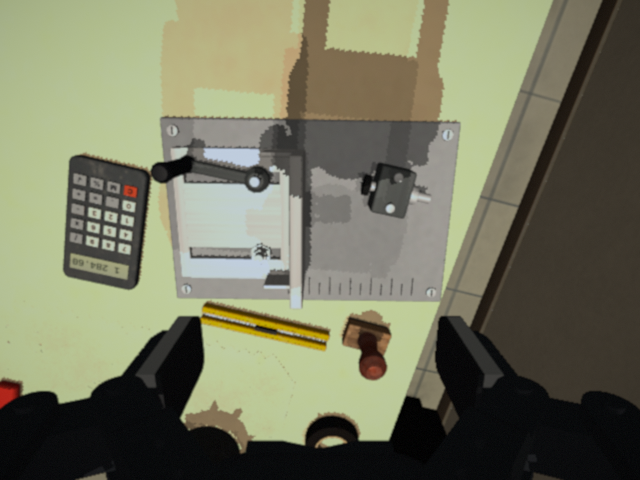

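The wrist view shows the fence edge at about (296,235), the lever handle at (160,172), the pivot at (257,180) and the stop at (391,190). The fence top fits at (0.5448, -0.150), with the plate's y axis at 73.6°. The lever is at about 0.14 rad. I'm descending to straddle the upper part of the fence.

Emit:
apply_moves --pt "0.085 -0.0078 -0.0177 0.04 0.0115" --pt "0.085 -0.0078 -0.0177 0.08 0.0115" --pt "0.085 -0.0078 -0.0177 0.12 0.0115" --pt "0.085 -0.0078 -0.0177 0.15 0.0115" --pt "0.085 -0.0078 -0.0177 0.17 0.0115" --pt "0.085 -0.0078 -0.0177 0.1757 0.0115" --pt "0.085 -0.0078 -0.0177 0.1757 0.0115" --pt "0.085 -0.0078 -0.0177 0.1757 0.0115" --pt "0.085 -0.0078 -0.0177 0.1757 0.0115"

```text
t: 4.97
tool_pos: [0.5462, -0.1518, 0.2265]
tool_rot: [0.451, 3.105, -0.002]
contact_force: [0.4, -1.0, -0.2]
opening: 0.085
grip_force: 0.0
```

```bash
python3 - <<'E'
from h import *
np.set_printoptions(precision=4,suppress=True)
o=telemetry.get_obs(); print(T_tool(),o["contact_force"],o["wrist_torque"])
p=cam("wrist"); cv2.imwrite("pics/w2.png",p["img"])
E
```

```text
[[-0.9587  0.2843  0.0038  0.5462]
 [ 0.2843  0.9587 -0.0016 -0.1518]
 [-0.0041 -0.0005 -1.      0.2265]
 [ 0.      0.      0.      1.    ]] [ 0.4427 -1.0255 -0.1722] [-0.0578 -0.0059 -0.0202]
```

View pics/w2.png

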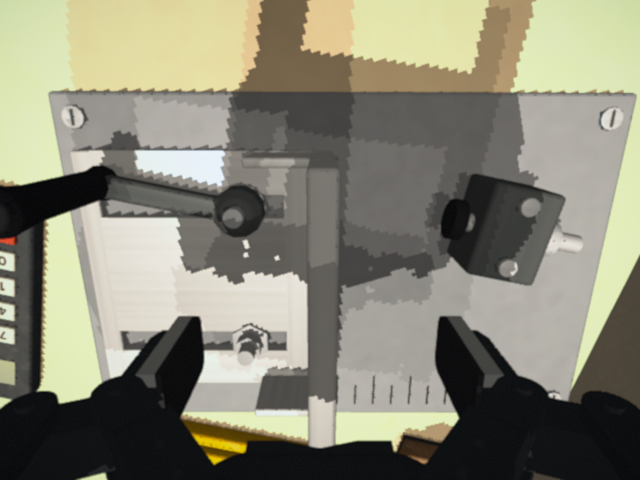

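The fence stands midway between the fingers, at column ~323 between pads at ~200 and ~440. The rubber tip is at about (457,219). Closing on the fence.

Emit:
apply_moves --pt "0.0 0 0 0 0" --pt "0.0 0 0 0 0" --pt "0.0 0 0 0 0" --pt "0.0 0 0 0 0" --pt "0.0 0 0 0 0" --pt "0.0 0 0 0 0" --pt "0.0 0 0 0 0" --pt "0.0 0 0 0 0" --newtons 30

```text
t: 5.68
tool_pos: [0.5452, -0.1513, 0.2241]
tool_rot: [-0.452, -3.109, -0.001]
contact_force: [-0.4, 1.0, 0.9]
opening: 0.0095
grip_force: 32.1
```

```bash
cat > s.py <<'E'
from h import *
o=telemetry.get_obs(); T=T_tool(); ey=np.array([.283,.959,0])
print("t",o["t"],"y",(T[:3,3]@ey).round(5),"x",(T[:3,3]@[.959,-.283,0]).round(4),"z",T[2,3].round(4),"Fy",(o["contact_force"]@ey).round(2),"F",o["contact_force"].round(2),"M",o["wrist_torque"].round(2),o["opening"].round(4),o["grip_force"], "ty",T[:3,1].round(4))
E
python3 s.py
```

```text
Traceback (most recent call last):
  File "s.py", line 3, in <module>
    print("t",o["t"],"y",(T[:3,3]@ey).round(5),"x",(T[:3,3]@[.959,-.283,0]).round(4),"z",T[2,3].round(4),"Fy",(o["contact_force"]@ey).round(2),"F",o["contact_force"].round(2),"M",o["wrist_torque"].round(2),o["opening"].round(4),o["grip_force"], "ty",T[:3,1].round(4))
                                                                                                                                                                                                              ^^^^^^^^^^^^^^^^^^
AttributeError: 'float' object has no attribute 'round'
```

```bash
sed -i 's/o\["opening"\].round(4)/round(o["opening"],4)/' s.py; python3 s.py; python3 - <<'E'
from h import *
p=cam("wrist"); P=cloud(p); ey=np.array([.283,.959,0]);ex=np.array([.959,-.283,0])
r=eyes.outline_of("setting_stop",p)[0]["region"]&(p["range_z"]>0)
q=P[r]; y=q@ey; x=q@ex; print(np.percentile(y,[0,1,5,20,50,99]).round(4),"z",np.percentile(q[:,2],[50,99,100]).round(4))
f=eyes.outline_of("fence",p)[0]["region"]&(p["range_z"]>0)&(P[...,2]>.07)
print("fence y",np.percentile(P[f]@ey,[2,50,98]).round(4), "tip pix",(on_plane(p,(440,219),.026)@ey).round(4))
E
```

```text
t 5.6833 y 0.00924 x 0.5656 z 0.2241 Fy 0.86 F [-0.43  1.02  0.91] M [ 0.1   0.06 -0.07] 0.0095 32.11042821407318 ty [2.846e-01 9.587e-01 4.000e-04]
[0.0629 0.064  0.0661 0.0748 0.0843 0.1208] z [0.038  0.042  0.0432]
fence y [0.0047 0.0095 0.0142] tip pix 0.0612
```

Emit:
apply_moves --pt "0.0 0 0.004 0 0" --pt "0.0 0 0.008 0 0" --pt "0.0 0 0.012 0 0" --pt "0.0 0 0.016 0 0" --pt "0.0 0 0.02 0 0" --pt "0.0 0 0.024 0 0" --pt "0.0 0 0.028 0 0" --pt "0.0 0 0.031 0 0" --pt "0.0 0 0.033 0 0" --pt "0.0 0 0.034 0 0" --pt "0.0 0 0.035 0 0" --pt "0.0 0 0.036 0 0"

```text
t: 6.83
tool_pos: [0.5553, -0.1173, 0.2241]
tool_rot: [-0.451, -3.109, 0.003]
contact_force: [-2.3, -5.1, 1.3]
opening: 0.0093
grip_force: 32.2
```

```bash
python3 s.py
```

```text
t 6.8333 y 0.04462 x 0.5657 z 0.2241 Fy -5.49 F [-2.27 -5.05  1.29] M [-0.69  0.29 -0.12] 0.0093 32.17801094055176 ty [ 0.2843  0.9587 -0.0019]
```

Emit:
apply_moves --pt "0.0 0 0.0005 0 0" --pt "0.0 0 0.001 0 0" --pt "0.0 0 0.0015 0 0" --pt "0.0 0 0.002 0 0" --pt "0.0 0 0.0025 0 0" --pt "0.0 0 0.003 0 0" --pt "0.0 0 0.0035 0 0" --pt "0.0 0 0.004 0 0"

```text
t: 7.5
tool_pos: [0.5564, -0.1135, 0.2241]
tool_rot: [-0.451, -3.109, 0.003]
contact_force: [-2.7, -4.4, 2.4]
opening: 0.0093
grip_force: 32.2
```

```bash
python3 s.py
```

```text
t 7.5 y 0.04863 x 0.5657 z 0.2241 Fy -4.96 F [-2.7  -4.38  2.39] M [-0.65  0.31 -0.1 ] 0.0093 32.18176245689392 ty [ 0.2843  0.9587 -0.0016]
```

Emit:
apply_moves --pt "0.0 0 0.0005 0 0" --pt "0.0 0 0.001 0 0" --pt "0.0 0 0.0015 0 0" --pt "0.0 0 0.0015 0 0"

```text
t: 7.83
tool_pos: [0.5569, -0.112, 0.2241]
tool_rot: [-0.451, -3.109, 0.002]
contact_force: [-2.4, -4.3, 0.3]
opening: 0.0094
grip_force: 32.2
```

Emit:
apply_moves --pt "0.0 0 0.0005 0 0" --pt "0.0 0 0.001 0 0" --pt "0.0 0 0.001 0 0"

```text
t: 8.08
tool_pos: [0.5572, -0.111, 0.2241]
tool_rot: [-0.451, -3.109, 0.002]
contact_force: [-2.6, -4.4, 1.3]
opening: 0.0092
grip_force: 32.2
```

```bash
python3 s.py
```

```text
t 8.0833 y 0.05128 x 0.5657 z 0.2241 Fy -4.97 F [-2.6  -4.41  1.29] M [-0.69  0.38 -0.17] 0.0092 32.181798219680786 ty [ 0.2843  0.9587 -0.0011]
```

Emit:
apply_moves --pt "0.0 0 0.0005 0 0" --pt "0.0 0 0.001 0 0" --pt "0.0 0 0.001 0 0"

```text
t: 8.33
tool_pos: [0.5575, -0.1099, 0.2241]
tool_rot: [-0.451, -3.109, 0.001]
contact_force: [-3.0, -4.3, 1.7]
opening: 0.0093
grip_force: 32.2
```

```bash
python3 s.py
```

```text
t 8.3333 y 0.05236 x 0.5658 z 0.2241 Fy -4.95 F [-3.02 -4.27  1.73] M [-0.7   0.39 -0.11] 0.0093 32.1847602725029 ty [ 2.843e-01  9.587e-01 -9.000e-04]
```

Emit:
apply_moves --pt "0.0 0 0.0005 0 0" --pt "0.0 0 0.001 0 0" --pt "0.0 0 0.001 0 0"

```text
t: 8.58
tool_pos: [0.5578, -0.1089, 0.2241]
tool_rot: [0.451, 3.109, -0.001]
contact_force: [-2.0, -3.9, 2.0]
opening: 0.0094
grip_force: 32.2
```

```bash
python3 s.py
```

```text
t 8.5833 y 0.05345 x 0.5658 z 0.2241 Fy -4.27 F [-1.99 -3.87  2.01] M [-0.75  0.34 -0.15] 0.0094 32.18769013881683 ty [ 2.843e-01  9.587e-01 -7.000e-04]
```

Emit:
apply_moves --pt "0.0 0 0.0005 0 0" --pt "0.0 0 0.001 0 0" --pt "0.0 0 0.0015 0 0" --pt "0.0 0 0.0015 0 0"

```text
t: 8.92
tool_pos: [0.5582, -0.1074, 0.2241]
tool_rot: [0.451, 3.109, -0.001]
contact_force: [-2.8, -4.6, 1.7]
opening: 0.0093
grip_force: 32.2
```

```bash
python3 s.py
```

```text
t 8.9167 y 0.05499 x 0.5657 z 0.2241 Fy -5.25 F [-2.82 -4.64  1.71] M [-0.75  0.29 -0.12] 0.0093 32.193603515625 ty [ 2.843e-01  9.587e-01 -5.000e-04]
```

Emit:
apply_moves --pt "0.0 0 0.0005 0 0" --pt "0.0 0 0.001 0 0" --pt "0.0 0 0.001 0 0"

```text
t: 9.17
tool_pos: [0.5585, -0.1064, 0.2241]
tool_rot: [0.451, 3.109, -0.001]
contact_force: [-1.9, -4.8, 1.2]
opening: 0.0096
grip_force: 32.2
```

```bash
python3 s.py
```

```text
t 9.1667 y 0.05605 x 0.5658 z 0.2241 Fy -5.16 F [-1.91 -4.81  1.17] M [-0.73  0.32 -0.09] 0.0096 32.19707250595093 ty [ 2.843e-01  9.587e-01 -3.000e-04]
```

Emit:
apply_moves --pt "0.0 0 0.0005 0 0" --pt "0.0 0 0.001 0 0" --pt "0.0 0 0.001 0 0"

```text
t: 9.42
tool_pos: [0.5588, -0.1054, 0.2241]
tool_rot: [0.451, 3.109, -0.0]
contact_force: [-1.6, -4.3, 2.5]
opening: 0.0094
grip_force: 32.2
```

```bash
python3 s.py
```

```text
t 9.4167 y 0.05706 x 0.5658 z 0.2241 Fy -4.57 F [-1.59 -4.3   2.53] M [-0.79  0.39 -0.12] 0.0094 32.2004896402359 ty [ 2.842e-01  9.588e-01 -2.000e-04]
```

Emit:
apply_moves --pt "0.0 0 0.0005 0 0" --pt "0.0 0 0.001 0 0" --pt "0.0 0 0.001 0 0"

```text
t: 9.67
tool_pos: [0.5591, -0.1045, 0.2241]
tool_rot: [0.451, 3.109, -0.0]
contact_force: [-1.7, -4.3, 2.3]
opening: 0.0094
grip_force: 32.2
```

```bash
python3 s.py
```

```text
t 9.6667 y 0.05805 x 0.5658 z 0.2241 Fy -4.66 F [-1.75 -4.34  2.33] M [-0.71  0.3  -0.11] 0.0094 32.23713576793671 ty [ 2.843e-01  9.587e-01 -3.000e-04]
```

Emit:
apply_moves --pt "0.0 0 0.0005 0 0" --pt "0.0 0 0.001 0 0" --pt "0.0 0 0.001 0 0"

```text
t: 9.92
tool_pos: [0.5593, -0.1038, 0.2241]
tool_rot: [0.451, 3.109, -0.002]
contact_force: [-2.9, -6.0, 2.6]
opening: 0.0095
grip_force: 32.2
```

```bash
python3 s.py
```

```text
t 9.9167 y 0.05876 x 0.5658 z 0.2241 Fy -6.54 F [-2.85 -5.97  2.57] M [-0.99  0.36 -0.14] 0.0095 32.20979243516922 ty [ 0.2842  0.9588 -0.0012]
```

Emit:
apply_moves --pt "0.0 0 0.0005 0 0" --pt "0.0 0 0.0008 0 0" --pt "0.0 0 0.0008 0 0" --pt "0.0 0 0.0008 0 0"

```text
t: 10.25
tool_pos: [0.5595, -0.1034, 0.2241]
tool_rot: [-0.451, -3.109, 0.003]
contact_force: [-3.4, -7.7, 1.4]
opening: 0.0095
grip_force: 32.2
```

```bash
python3 s.py
```

```text
t 10.25 y 0.05921 x 0.5658 z 0.2241 Fy -8.31 F [-3.38 -7.67  1.37] M [-1.17  0.48 -0.13] 0.0095 32.20852643251419 ty [ 0.2843  0.9587 -0.0021]
```

Emit:
apply_moves --pt "0.0 0 0.0005 0 0" --pt "0.0 0 0.001 0 0" --pt "0.0 0 0.001 0 0" --pt "0.0 0 0.001 0 0"

```text
t: 10.58
tool_pos: [0.5597, -0.1027, 0.2241]
tool_rot: [-0.451, -3.109, 0.005]
contact_force: [-2.7, -9.2, 1.6]
opening: 0.01
grip_force: 32.2
```

```bash
python3 s.py
```

```text
t 10.5833 y 0.05986 x 0.5658 z 0.2241 Fy -9.63 F [-2.74 -9.23  1.64] M [-1.46  0.58 -0.1 ] 0.01 32.202635407447815 ty [ 0.2843  0.9587 -0.0031]
```

Emit:
apply_moves --pt "0.0 0 0.0005 0 0" --pt "0.0 0 0.0009 0 0" --pt "0.0 0 0.0009 0 0" --pt "0.0 0 0.0009 0 0" --pt "0.0 0 0.0009 0 0" --pt "0.0 0 0.0009 0 0"

```text
t: 11.08
tool_pos: [0.5598, -0.1022, 0.2241]
tool_rot: [-0.451, -3.108, 0.006]
contact_force: [-5.1, -12.4, 2.7]
opening: 0.0094
grip_force: 32.2
```

```bash
python3 s.py
```

```text
t 11.0833 y 0.0604 x 0.5658 z 0.2241 Fy -13.36 F [ -5.11 -12.42   2.7 ] M [-1.64  0.7  -0.09] 0.0094 32.195223569869995 ty [ 0.2843  0.9587 -0.004 ]
```

Emit:
apply_moves --pt "0.0 0 0 0 0" --pt "0.0 0 0 0 0" --pt "0.0 0 0 0 0" --pt "0.0 0 0 0 0"

```text
t: 11.42
tool_pos: [0.5599, -0.1023, 0.2241]
tool_rot: [-0.451, -3.108, 0.006]
contact_force: [-4.9, -10.8, 1.7]
opening: 0.0096
grip_force: 32.2
```

```bash
python3 s.py
```

```text
t 11.4167 y 0.06037 x 0.5658 z 0.2241 Fy -11.75 F [ -4.92 -10.8    1.69] M [-1.64  0.59 -0.13] 0.0096 32.1946057677269 ty [ 0.2843  0.9587 -0.0041]
```

Emit:
apply_moves --pt "0.05 0 0 0 0" --pt "0.05 0 0 0 0" --pt "0.05 0 0 0 0" --pt "0.05 0 0 0 0" --pt "0.05 0 0 0 0"

```text
t: 11.83
tool_pos: [0.5602, -0.1004, 0.2238]
tool_rot: [-0.451, -3.109, -0.001]
contact_force: [-0.2, 0.5, 0.6]
opening: 0.0498
grip_force: 0.0
```

```bash
python3 s.py
```

```text
t 11.8333 y 0.06229 x 0.5656 z 0.2238 Fy 0.46 F [-0.21  0.54  0.58] M [ 0.01  0.   -0.01] 0.0498 0.0 ty [2.839e-01 9.589e-01 7.000e-04]
```

Emit:
apply_moves --pt "0.05 0 0 -0.03 0" --pt "0.05 0 0 -0.065 0" --pt "0.05 0 -0.01 -0.085 0" --pt "0.05 0.01 -0.045 -0.085 0" --pt "0.05 0.02 -0.08 -0.085 0" --pt "0.05 0.03 -0.115 -0.085 0" --pt "0.05 0.04 -0.14 -0.085 0" --pt "0.05 0.0457 -0.148 -0.085 0" --pt "0.05 0.0457 -0.148 -0.085 0" --pt "0.05 0.0457 -0.148 -0.085 0" --pt "0.05 0.0457 -0.148 -0.085 0"

```text
t: 12.75
tool_pos: [0.4749, -0.2288, 0.309]
tool_rot: [0.45, 3.109, 0.001]
contact_force: [0.3, 0.3, -0.2]
opening: 0.0503
grip_force: 0.0
```

```bash
python3 s.py; python3 - <<'E'
from h import *
np.set_printoptions(precision=4,suppress=True)
ey=np.array([.283,.959,0]);ex=np.array([.959,-.283,0])
for n in ["wrist","scene","top"]:
  p=cam(n)
  if n=="wrist": cv2.imwrite("pics/w3.png",p["img"])
  P=cloud(p); ok=p["range_z"]>0
  for k in ["lever_top","lever_pivot","fence_top"]:
    r=eyes.tip_of(k,p)
    if r: w=on_plane(p,r[0]["point"],PTS[k]); print(n,k,round(r[0]["confidence"],2),r[0]["point"],w,"xy plate",w@ex,w@ey)
  if n=="wrist":
    m=ok&(P[...,2]>.055)&(P[...,2]<.092)&(abs(P@ex-.52)<.03)&(abs(P@ey+.086)<.03)
    for lo in (.055,.065,.075,.083): 
      q=P[m&(P[...,2]>lo)&(P[...,2]<lo+.01)]
      if len(q)>5: print(lo,len(q),"x",np.percentile(q@ex,[2,50,98]),"y",np.percentile(q@ey,[2,50,98]))
E
```

```text
t 12.75 y -0.08505 x 0.5201 z 0.309 Fy 0.42 F [ 0.32  0.35 -0.16] M [ 0.01  0.02 -0.05] 0.0503 0.0 ty [2.833e-01 9.590e-01 7.000e-04]
wrist lever_top 0.9 [316.3, 271.1] [ 0.4731 -0.2296  0.0855] xy plate 0.5187129954222931 -0.08624676601772154
wrist lever_pivot 0.97 [431.0, 289.8] [ 0.5001 -0.1751  0.0855] xy plate 0.5290920214013566 -0.02635952397939509
wrist fence_top 0.77 [572.0, 345.8] [ 0.56   -0.1041  0.0785] xy plate 0.5665159671139961 0.05868430084034502
0.055 108 x [0.5114 0.5124 0.516 ] y [-0.0906 -0.0843 -0.0786]
0.065 84 x [0.5108 0.5118 0.5155] y [-0.0904 -0.0848 -0.0788]
0.075 292 x [0.5102 0.5129 0.5235] y [-0.0916 -0.0849 -0.0774]
0.083 575 x [0.5108 0.5169 0.5233] y [-0.0911 -0.0849 -0.0782]
scene lever_top 0.83 [281.5, 278.2] [ 0.471  -0.2281  0.0855] xy plate 0.5162057000071104 -0.0855033779598315
scene lever_pivot 0.97 [271.8, 259.2] [ 0.4993 -0.1805  0.0855] xy plate 0.5299211837848059 -0.03178479232212567
scene fence_top 0.71 [270.1, 232.6] [ 0.5655 -0.1153  0.0785] xy plate 0.5749190323920154 0.04941967681614411
top lever_pivot 0.96 [306.7, 270.3] [ 0.5045 -0.1769  0.0855] xy plate 0.5338842365197181 -0.026864063465886004
top fence_top 0.7 [261.6, 239.1] [ 0.5595 -0.0987  0.0785] xy plate 0.5644895695033162 0.06371762749433467
```

View pics/w3.png

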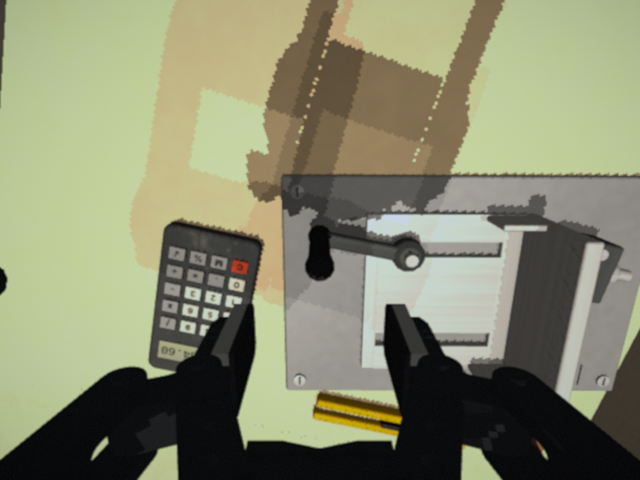

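The handle head is at (319,265) px and stands just ahead of the finger plane. The pivot knob is at (410,255), and the fence is on the tip at the right. Descending around the handle.

Emit:
apply_moves --pt "0.05 0.0022 0 0.03 0" --pt "0.05 0.0022 0 0.06 0" --pt "0.05 0.0022 0 0.08 0" --pt "0.05 0.0022 0 0.09 0" --pt "0.05 0.0022 0 0.09 0" --pt "0.05 0.0022 0 0.09 0"

```text
t: 13.85
tool_pos: [0.4723, -0.2292, 0.2193]
tool_rot: [-0.451, -3.109, -0.0]
contact_force: [-0.8, -0.8, 0.5]
opening: 0.0499
grip_force: 0.0
```

Emit:
apply_moves --pt "0.0 0 0 0 0" --pt "0.0 0 0 0 0" --pt "0.0 0 0 0 0" --pt "0.0 0 0 0 0" --pt "0.0 0 0 0 0" --newtons 40

```text
t: 14.27
tool_pos: [0.4732, -0.2287, 0.2209]
tool_rot: [0.451, 3.105, 0.003]
contact_force: [0.6, 5.5, 3.9]
opening: 0.0135
grip_force: 38.8
```

```bash
python3 s.py; python3 - <<'E'
from h import *
T=T_tool();ey=np.array([.283,.959]);ex=np.array([.959,-.283]);g=T[:2,3]
piv=np.array([.529*.959-.0264*.283, -.529*.283-.0264*.959]); 
r=np.array([(g-piv)@ex,(g-piv)@ey]); a=np.arctan2(-r[0],-r[1]); L=np.hypot(*r); print("ang",a,"L",L)
for t in np.linspace(a,1.42,13)[1:]: 
    d=np.array([-.06*np.sin(t)+.06*np.sin(a), -.06*np.cos(t)+.06*np.cos(a)]); print(round(t,2),"tool",(-d[0]).round(4),d[1].round(4))
E
```

```text
t 14.2667 y -0.08541 x 0.5185 z 0.2209 Fy 5.42 F [0.63 5.47 3.88] M [ 0.8  -0.24 -0.03] 0.0135 38.83038676343858 ty [0.2846 0.9586 0.0023]
ang 0.1745410451893673 L 0.05992637252085211
0.28 tool 0.0061 0.0014
0.38 tool 0.012 0.0034
0.49 tool 0.0176 0.006
0.59 tool 0.0229 0.0092
0.69 tool 0.0279 0.0129
0.8 tool 0.0325 0.0172
0.9 tool 0.0366 0.0218
1.0 tool 0.0402 0.0269
1.11 tool 0.0433 0.0323
1.21 tool 0.0458 0.038
1.32 tool 0.0476 0.044
1.42 tool 0.0489 0.0501
```

Gripped at 13.5 mm, which matches the post. Now swinging along the arc, first half first.

Emit:
apply_moves --pt "0.0 0.003 0.0006 0 0" --pt "0.0 0.0061 0.0014 0 0" --pt "0.0 0.009 0.0023 0 0" --pt "0.0 0.012 0.0034 0 0" --pt "0.0 0.0148 0.0047 0 0" --pt "0.0 0.0176 0.006 0 0" --pt "0.0 0.0203 0.0076 0 0" --pt "0.0 0.0229 0.0092 0 0" --pt "0.0 0.0254 0.011 0 0" --pt "0.0 0.0279 0.0129 0 0" --pt "0.0 0.0302 0.015 0 0" --pt "0.0 0.0325 0.0172 0 0"

```text
t: 15.27
tool_pos: [0.4467, -0.2046, 0.2211]
tool_rot: [0.451, 3.104, -0.008]
contact_force: [0.5, -6.5, -0.7]
opening: 0.0136
grip_force: 39.1
```

```bash
python3 s.py; python3 - <<'E'
from h import *
ey=np.array([.283,.959,0]);ex=np.array([.959,-.283,0])
p=cam("wrist"); cv2.imwrite("pics/w4.png",p["img"])
for k in ["lever_top","lever_pivot","fence_top"]:
    r=eyes.tip_of(k,p)
    if r: w=on_plane(p,r[0]["point"],PTS[k]); print(k,round(r[0]["confidence"],2),"xy plate",w@ex,w@ey)
E
```

```text
t 15.2667 y -0.06983 x 0.4863 z 0.2211 Fy -6.08 F [ 0.53 -6.49 -0.65] M [-0.88 -0.08 -0.26] 0.0136 39.106824591290206 ty [ 0.2848  0.9586 -0.0041]
lever_top 0.73 xy plate 0.4898405905845963 -0.07095962199939028
```

Emit:
apply_moves --pt "0.0 0.0021 0.0022 0 0" --pt "0.0 0.0041 0.0046 0 0" --pt "0.0 0.0059 0.0071 0 0" --pt "0.0 0.0077 0.0097 0 0" --pt "0.0 0.0093 0.0124 0 0" --pt "0.0 0.0108 0.0151 0 0" --pt "0.0 0.0121 0.0179 0 0" --pt "0.0 0.0133 0.0208 0 0" --pt "0.0 0.0143 0.0238 0 0" --pt "0.0 0.0151 0.0268 0 0" --pt "0.0 0.0158 0.0298 0 0" --pt "0.0 0.0163 0.032 0 0"

```text
t: 16.47
tool_pos: [0.4388, -0.1689, 0.2207]
tool_rot: [-0.45, -3.105, 0.005]
contact_force: [-10.9, -5.0, 10.5]
opening: 0.0129
grip_force: 40.4
```

```bash
python3 s.py
```

```text
t 16.4667 y -0.03778 x 0.4686 z 0.2207 Fy -7.83 F [-10.87  -4.96  10.52] M [-0.71  1.49 -0.27] 0.0129 40.380512243136764 ty [ 0.2841  0.9588 -0.0034]
```

Emit:
apply_moves --pt "0.0 0.0005 0.001 0 0" --pt "0.0 0.001 0.002 0 0" --pt "0.0 0.001 0.003 0 0" --pt "0.0 0.001 0.003 0 0"

```text
t: 16.8
tool_pos: [0.4391, -0.1662, 0.2207]
tool_rot: [-0.451, -3.108, 0.007]
contact_force: [-8.5, -7.1, 8.1]
opening: 0.0132
grip_force: 40.3
```

```bash
python3 s.py
```

```text
t 16.8 y -0.03509 x 0.4681 z 0.2207 Fy -9.23 F [-8.5  -7.12  8.06] M [-1.04  1.18 -0.21] 0.0132 40.31714248470962 ty [ 0.284   0.9588 -0.0048]
```

Emit:
apply_moves --pt "0.0 0 0.001 0 0" --pt "0.0 0 0.002 0 0" --pt "0.0 0 0.003 0 0" --pt "0.0 0 0.003 0 0"

```text
t: 17.13
tool_pos: [0.4395, -0.1649, 0.2207]
tool_rot: [-0.449, -3.106, 0.017]
contact_force: [-12.6, -18.1, 6.1]
opening: 0.0134
grip_force: 40.7
```

```bash
python3 s.py
```

```text
t 17.1333 y -0.03379 x 0.4681 z 0.2207 Fy -20.93 F [-12.63 -18.1    6.09] M [-2.54  1.74 -0.26] 0.0134 40.724838422611356 ty [ 0.2833  0.959  -0.0114]
```

Emit:
apply_moves --pt "0.0 0 -0.0015 0 0" --pt "0.0 0 -0.002 0 0" --pt "0.05 0 -0.002 0 0" --pt "0.05 0 -0.002 0 0" --pt "0.05 0 -0.002 0 0" --pt "0.05 0 -0.002 0 0" --pt "0.05 0 -0.002 -0.03 0" --pt "0.05 0 -0.002 -0.065 0" --pt "0.05 0 -0.002 -0.1 0" --pt "0.05 0 -0.002 -0.12 0" --pt "0.05 0 -0.002 -0.12 0" --pt "0.05 0 -0.002 -0.12 0"

```text
t: 18.13
tool_pos: [0.4399, -0.1638, 0.3405]
tool_rot: [0.45, 3.106, -0.001]
contact_force: [0.5, 0.5, -0.6]
opening: 0.0501
grip_force: 0.0
```

```bash
python3 s.py; python3 - <<'E'
from h import *
ey=np.array([.283,.959,0]);ex=np.array([.959,-.283,0])
p=cam("wrist"); cv2.imwrite("pics/w4.png",p["img"])
for k in ["lever_top","lever_pivot","fence_top"]:
    r=eyes.tip_of(k,p)
    if r: w=on_plane(p,r[0]["point"],PTS[k]); print(k,round(r[0]["confidence"],2),"xy plate",w@ex,w@ey)
E
```

```text
t 18.1333 y -0.03259 x 0.4682 z 0.3405 Fy 0.61 F [ 0.49  0.49 -0.59] M [-0.04 -0.01  0.  ] 0.0501 0.0 ty [ 2.837e-01  9.589e-01 -4.000e-04]
lever_top 0.96 xy plate 0.46934092232452546 -0.03698443427214669
lever_pivot 0.7 xy plate 0.5289345476250854 -0.02626290140403755
```

View pics/w4.png

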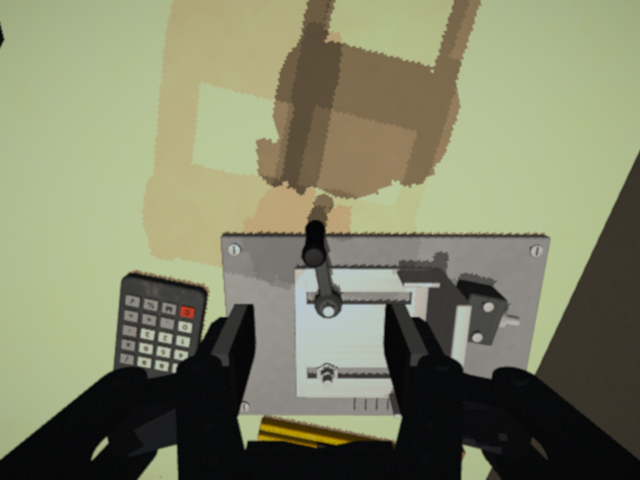

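The handle is at (315,243) px and the pivot at (327,303). That puts the lever at 1.39 rad, at its end, with the fence up at the stop. The gripper is clear, so I'm handing in.

```bash
python3 -c "
from station import ctrl; print(ctrl.finish_job())"
```

```text
the job is handed in; nothing more can be done
None
```

The fence was pressed onto the rubber tip at an estimated 7–8 N and the clamp lever swung to about 1.39 rad, against its end. The gripper is clear and the job is handed in at about 18 s. No verdict came back, and I couldn't measure the tip force left after I let go of the fence.

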